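# Drop the U-bolt over the pipe and through its bracket plate

## Robot

A 7-joint arm with a two-finger parallel gripper is mounted at the origin on the work surface; the furniture and walls round the work are solid. World frame = base frame: x ahead of the robot, y to its left, z up, the work surface at z = 0. Lengths are in m, angles in rad, forces in N, time in s.
With the tool pointing down it reaches from about 0.4 to 0.85 m from the base axis. Payload 4.5 kg.
Tool frame: the origin (TCP) lies midway between the tips of the shut fingers; the grasp point (between the pads) lies 19 mm behind it; z points along the fingers, y is the line along which they close (so a half turn about z gives the same grasp; the last joint's range is limited). The gripper opens to 85 mm and grips with 20 to 120 N. Pads are 22 mm wide; open, the fingers measure 114 mm over their backs; the gripper's body (76 mm by 85 mm) begins 54 mm behind the grasp point. The pads swing forward as they close: fully open they stand 13 mm farther back than shut.
Start: joints at [-1.288, 0.689, -0.195, 1.565, 0.157, 0.902, -0.215], TCP at [0.154, 0.606, 0.231] pointing down, gripper open.
Joint ranges: [-3.01, 3.01], [-0.46, 2.08], [-1.47, 1.51], [0.13, 2.56], [-1, 4.14], [0.04, 2.09], [-2.66, 2.66]. Speed limits (rad/s): [2.57, 2.57, 3.14, 3.14, 3.14, 3.14, 3.14].

## Interface

Orientations are given as a unit quaternion [x, y, z, w].
In Python, from rig import env gives the robot as it stands.
- The arm moves only by the shell command python3 -m crank 'ROWS' [FORCE]. ROWS is JSON, a list of rows, each an object of numbers: "hand": the opening, from 0 (shut) to 1 (fully open); "tx", "ty", "tz": the shift along the tool's x, y, z in units of 50 mm (1.0 is 50 mm); "rx", "ry", "rz": the turn, a rotation vector about the tool's x, y, z in rad. In form: [{"hand": .., "tx": .., "ty": .., "tz": .., "rx": .., "ry": .., "rz": ..}, ...]. A call has 1 to 10 rows; each row shifts and turns the commanded pose from where the row before left it, along the tool's axes as they then stand; what a row does not reach is not made up. A row lasts 1/10 s, in which the tool goes at most 50 mm and 8.59 degrees, less where a joint would pass 70% of its speed; a pose out of reach is approached as far as the arm can. A call is refused whole if a number of a shift passes 1 or a number of a turn 0.15, either way. A call with a gripper value outside its range is refused whole. The fingers move at their own pace and stop on an object; FORCE is the grip in N (left out, the last holds). Time passes only in rows, so rows that do not move let the fingers close. It gives the time, the measured TCP pose, the force, the opening and the grip force at its end, in the units of the state.
- env.state(): the state, without advancing time (a new reading comes with each control period).
- env.read_camera(name): name is "scene" or "top" or "wrist"; returns a dict with "image" (384x512x3 uint8, red, green, blue), "fx", "fy", "cx", "cy" (pixels), "R" (3x3) and "t" (3): a world point X has camera coordinates R X + t; the wrist camera has in their place "T_tool_cam" (4x4, takes a point from camera to tool coordinates, whose origin is the TCP and whose axes are the flange's). Camera axes: x right, y down, z forward; pixel columns grow to the right and rows downward; lengths in m; the calibration is good to about 2 mm. A picture is of the moment at which its call begins: read the wrist's pose just before it. There is no depth.
- env.job_done(): hands the job in; it is judged then, once.
The state is a dict: "t": time; "qpos": joint angles; "qd": joint speeds; "joint_torque": joint torques, N m; "tool_pos": TCP position; "ee_rot": TCP orientation; "contact_force": force on the tool from outside, world axes, zero at the start; "moment": the same for the moment, N m; "width": finger opening in m; "finger_force": force on a finger pad.
Only numpy, scipy, OpenCV 4.12 (cv2) and the standard library are available. Lean on these libraries where they do the work, as an engineer would, in place of code of your own. Each camera call takes 0.05 s, during which the arm holds its last target. There are 200 camera calls.

## Task

Two U-bolts stand in the wooden rack; take the one that fits over the pipe on the stand. Set it over the pipe so that both legs go through the two holes of the bracket plate underneath, all the way home with its bow resting on the pipe, and let go. Leave the other U-bolt in its slot and do not disturb the rest of the things on the bench.

Things in the scene. Friction and masses are not known exactly. Their poses are not given: they have to be found in the camera images.
- pipe_stand: Fixed stand, base 176 (x) x 116 (y) mm, 6 thick. Origin: centre of its underside, on the bench; z up. A fixed steel pipe, 32 mm in diameter, 190 long, runs along the stand's x axis, its axis 83 mm above the origin (top of pipe at 99). A cheek with a 44 mm round collar holds it at each end (x = 72 to 86 mm either side, top at 105).
- plate_zone (a point): Point of the stand 42 mm above its origin, axes as the stand: top face, mid-rail, of the loose aluminium bracket plate (70 x, 96 y, 10 thick) under the pipe. Two chamfered 12.4 mm through holes, 46 mm apart across the pipe (y = +-23). The plate slides stiffly (6 N) along the pipe: its holes' x lies within +-8 mm of this point, NOT reported; find it by touch or sight.
- ubolt_wide_mid (a point): The wider steel U-bolt, which fits the pipe: round bar 10 mm, 99 tall, 56 wide over the legs (46 between leg centres, 36 clear inside), about 0.2 kg; stands legs down in the rack. Point: midway between the legs, 49.5 mm above their chamfered ends. z to the bow, y leg to leg. Legs straight up to 71 mm; grip them across the outsides about 65 mm up. Fully home, this point is 59.5 mm above the stand's origin.
- ubolt_narrow_mid (a point): The narrower U-bolt, too tight for the pipe: same bar, same 99 mm height, 44 mm wide over the legs (24 mm clear inside). It stands in the other slot. Point and axes as for the wide one (half-way up, midway between the legs).
- bolt_rack: Fixed wooden rack block 124 (x) x 90 (y) x 45 mm high; origin: centre of its underside. Two slots along y, 12.5 mm wide, 64 long, 35 deep (floor 10 mm above the bench), at x = -35 and +35 mm. One U-bolt stands in each, in either order, leg ends on the slot floor and y axis along the slot.
- white_jug: Bystander: white plastic jug with handle, 95x154x280, at the back (mm). Origin: centre of its underside.
- clear_bottle: Bystander: square milky bottle with a cap, 84x84x215, at the back right (mm). Origin: centre of its underside.
- pet_bottle: Bystander: scuffed drinking bottle, 68x68x210, at the back left (mm). Origin: centre of its underside.
- screw_jar: Bystander: glass jar of screws, 68x68x95, left (mm). Origin: centre of its underside.
- nail_jar: Bystander: glass jar of nails, 62x62x85, right (mm). Origin: centre of its underside.
- wood_chisel: Bystander: wood chisel lying down, 228 long, 29 thick, left front (mm). Origin: centre of its underside.
- offcut_2: Bystander: hardwood offcut, 42x70x20, beside the rack (mm). Origin: centre of its underside.
There are look-alikes about, which are no part of the job. What is shaped like the part that bears ubolt_wide_mid but yellow is not meant.

How it is judged:
On the way, in this order (a step that is already met when the one before it is completed fails the run):
1. the wide U-bolt is lifted clear of the rack (height (world z) of ubolt_wide_mid above 0.1 m), for 0.1 s.
2. both its legs are entered in the holes of the bracket plate (x of ubolt_wide_mid in the frame of pipe_stand between -0.015 and 0.015 m and y of ubolt_wide_mid in the frame of pipe_stand between -0.004 and 0.004 m and z of ubolt_wide_mid in the frame of pipe_stand below 0.083 m and angle between ubolt_wide_mid's own z axis and vertical below 0.15 rad), for 0.1 s.
At the end, for the whole second after the job is handed in: The wide U-bolt straddles the pipe with both legs through the bracket plate: its middle within 15 mm of the stand's middle along the pipe and 4 mm across it, not more than 4 mm above fully home, upright within 0.1 rad, at rest and released; the narrow U-bolt is within 15 mm of where it stood (x of ubolt_wide_mid in the frame of pipe_stand between -0.015 and 0.015 m and y of ubolt_wide_mid in the frame of pipe_stand between -0.004 and 0.004 m and z of ubolt_wide_mid in the frame of pipe_stand below 0.0635 m and angle between ubolt_wide_mid's own z axis and vertical below 0.1 rad and linear speed of ubolt_wide below 0.02 m/s and distance of ubolt_narrow_mid from where it was at the start of the episode below 0.015 m); the robot touches nothing.
It fails at once if one of the bystanders (jug, bottles, jars, chisel, offcut) is moved by more than 30 mm (distance of any of white_jug, clear_bottle, pet_bottle, screw_jar, nail_jar, wood_chisel, offcut_2 from where it was at the start of the episode above 0.03 m).
It also fails if it takes over 61 s, if anything falls off the work surface, if the arm or the gripper's body presses on something with over 40 N, if the wrist force passes 120 N, or if a joint passes its speed limit or range.

## Working session

There is one attempt and no reset: what is moved stays moved. The work goes in short steps, Python scripts to look and compute and a shell command to move; the robot and the scene stay as the last step left them, time stands still between calls to the robot, and variables do not carry over. Pictures are saved under pics/ and viewed, at most 10 in all, crops included, and the job is handed in when it is done.

```bash
mkdir -p pics; ls; python3 - <<'E'
from rig import env
import cv2,numpy as np
s=env.state();print(s)
ims=[]
for n in("scene","top"):
    c=env.read_camera(n);cv2.imwrite(f"pics/{n}0.png",c["image"][:,:,::-1])
    print(n,{k:(np.round(c[k],4).tolist()) for k in c if k!="image"})
c=env.read_camera("wrist");print(c["T_tool_cam"],c["fx"],c["cx"],c["cy"])
E
```

```text
pics
{'t': 0.0, 'qpos': array([-1.28819564,  0.69004023, -0.19451972,  1.56635421,  0.15726491,
        0.90251401, -0.21511454]), 'qd': array([ 0.00064719,  0.0017812 ,  0.0007834 , -0.00030103,  0.00010343,
       -0.00049128, -0.0013366 ]), 'joint_torque': array([-9.09982791e-04, -5.39618862e+01, -1.26654904e+00, -1.58548754e+01,
        9.12985095e-03,  9.26867535e-03, -2.81097130e-06]), 'tool_pos': array([0.15377554, 0.60509853, 0.23044639]), 'ee_rot': array([ 1.24052989e-01,  9.92275127e-01, -9.61334248e-04, -6.68093740e-05]), 'contact_force': array([-1.14106503,  0.17712907, -0.16186042]), 'moment': array([ 0.00702548, -0.09187798, -0.03766653]), 'finger_force': 0.0, 'width': 0.08554803212208158}
scene {'fx': 443.5481, 'fy': 443.5481, 'cx': 255.5357, 'cy': 199.4219, 'R': [[0.8251, -0.5649, 0.0109], [-0.3692, -0.5538, -0.7463], [0.4277, 0.6118, -0.6655]], 't': [-0.4128, 0.2253, 1.0573]}
top {'fx': 437.9618, 'fy': 437.9618, 'cx': 265.7056, 'cy': 190.7747, 'R': [[0.1288, -0.9917, 0.0032], [-0.9554, -0.125, -0.2677], [0.2659, 0.0314, -0.9635]], 't': [-0.0916, 0.4945, 1.0574]}
[[ 7.04235753e-04 -9.48057798e-01 -3.18097337e-01  8.24193703e-02]
 [ 9.99999750e-01  6.48641392e-04  2.80687818e-04  5.43717943e-05]
 [-5.97771754e-05 -3.18097455e-01  9.48058018e-01 -1.42604915e-01]
 [ 0.00000000e+00  0.00000000e+00  0.00000000e+00  1.00000000e+00]] 330.42705247557996 247.13103512753486 190.11863760591973
```

View pics/scene0.png

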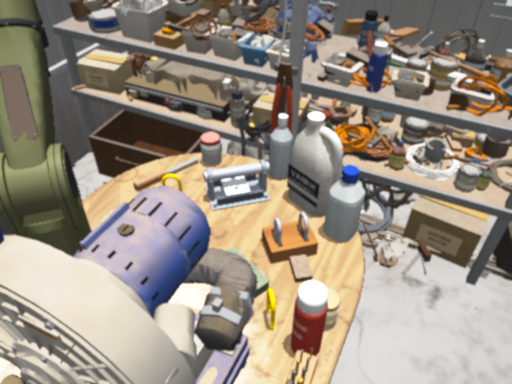

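View pics/top0.png

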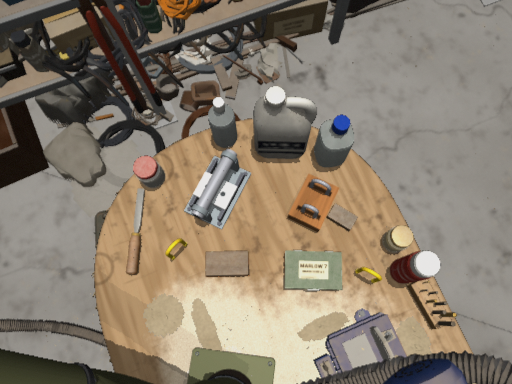

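The top view shows the stand at about (218,190) and the rack at about (314,202), holding two grey U-bolts with bows at about (321,185) and (311,212). The yellow look-alikes lie at (177,250) and (367,274), so they are excluded. I'll enlarge the view to tell wide from narrow.

```bash
python3 - <<'E'
import cv2,numpy as np
a=cv2.imread("pics/top0.png");b=cv2.imread("pics/scene0.png")
A=cv2.resize(a[165:235,282:362],None,fx=5,fy=5,interpolation=cv2.INTER_CUBIC)
B=cv2.resize(a[145:230,180:255],None,fx=4,fy=4,interpolation=cv2.INTER_CUBIC)
C=cv2.resize(b[205:260,255:325],None,fx=4.5,fy=4.5,interpolation=cv2.INTER_CUBIC)[:247]
o=np.zeros((600,800,3),np.uint8)
o[:350,:400]=A;o[:340,400:700]=B;o[352:352+C.shape[0],:C.shape[1]]=C
D=cv2.resize(b[155:212,200:275],None,fx=4,fy=4,interpolation=cv2.INTER_CUBIC)
o[352:352+D.shape[0],400:700]=D
cv2.imwrite("pics/crop1.png",o)
E
```

```text
(no output)
```

View pics/crop1.png

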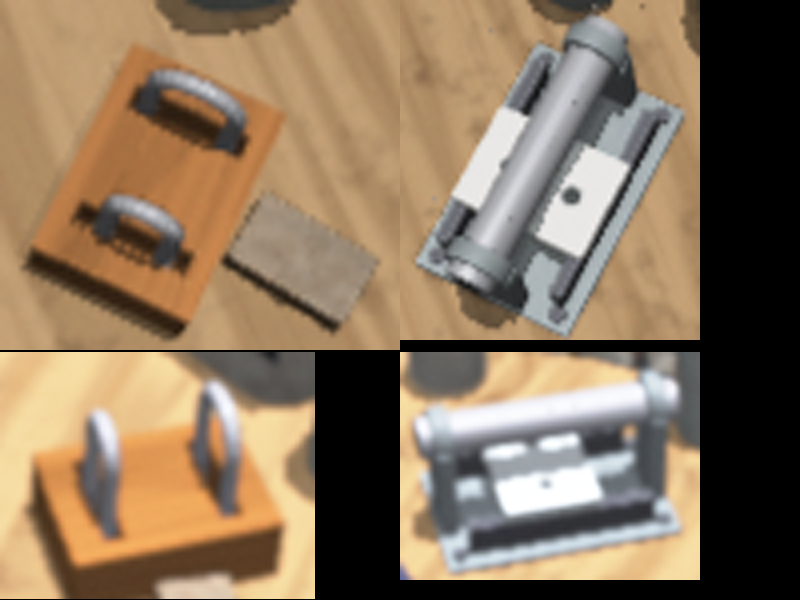

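Candidates for the wide U-bolt in the top image: the bow at about (321,184) and the bow at about (311,211). The far one is clearly broader (about 110 crop px against 85), so it is the wide one. The stand's visible plate hole is at about (222.8,194). Next I turn these pixels into points.

```bash
cat > h.py <<'E'
import numpy as np
from rig import env
def ray(c,uv,z):
    R,t=np.array(c["R"]),np.array(c["t"]);o=-R.T@t
    d=R.T@np.array([(uv[0]-c["cx"])/c["fx"],(uv[1]-c["cy"])/c["fy"],1]);return o+d*(z-o[2])/d[2]
def wcam():
    from scipy.spatial.transform import Rotation as Ro
    s=env.state();c=env.read_camera("wrist");T=np.eye(4);T[:3,:3]=Ro.from_quat(s["ee_rot"]).as_matrix();T[:3,3]=s["tool_pos"]
    M=np.linalg.inv(T@np.array(c["T_tool_cam"]));c["R"],c["t"]=M[:3,:3],M[:3,3];return c
def proj(c,X):
    p=np.array(c["R"])@X+np.array(c["t"]);return np.array([c["fx"]*p[0]/p[2]+c["cx"],c["fy"]*p[1]/p[2]+c["cy"]])
E
python3 - <<'E'
from h import *
np.set_printoptions(precision=4,suppress=True)
c=env.read_camera("top")
A=lambda x,y:(282+x/5-.4,165+y/5-.4); B=lambda x,y:(180+(x-400)/4-.4,145+y/4-.4)
P=[ray(c,A(*p),.045) for p in[(138,45),(283,115),(183,322),(30,252)]]
print("rack",np.array(P),[np.linalg.norm(P[i]-P[i-1]) for i in range(4)],np.mean(P,0))
e=(P[0]-P[3]+P[1]-P[2]);print("rack x dir",np.degrees(np.arctan2(e[1],e[0])))
Q=[ray(c,B(*p),.006) for p in[(417,265),(572,333),(685,110)]]
print("stand",np.array(Q),np.linalg.norm(Q[1]-Q[0]),np.linalg.norm(Q[2]-Q[1]),"ctr",(Q[0]+Q[2])/2)
e=Q[2]-Q[1];print(np.degrees(np.arctan2(e[1],e[0])))
print("hole",ray(c,B(571,196),.042))
# wide U: bow top ends & leg base
print("bow",ray(c,A(195,82),.104)); print("legs at z=.045",ray(c,A(147,105),.045),ray(c,A(230,140),.045))
print("narrow bow",ray(c,A(143,205),.104))
# pipe top axis ends
print("pipe",ray(c,B(607,35),.099),ray(c,B(478,255),.099))
E
```

```text
rack [[ 0.5702 -0.1345  0.045 ]
 [ 0.5417 -0.214   0.045 ]
 [ 0.4251 -0.1726  0.045 ]
 [ 0.4513 -0.0906  0.045 ]] [np.float64(0.12672839778009776), np.float64(0.08453426343018379), np.float64(0.1237806579963764), np.float64(0.08605948155005082)] [ 0.4971 -0.1529  0.045 ]
rack x dir -19.90701976620395
stand [[0.4353 0.1853 0.006 ]
 [0.4031 0.0753 0.006 ]
 [0.5666 0.0224 0.006 ]] 0.1146673298295353 0.17183169835655823 ctr [0.501  0.1039 0.006 ]
-17.915183357059
hole [0.4868 0.0857 0.042 ]
bow [ 0.535  -0.1609  0.104 ]
legs at z=.045 [ 0.5379 -0.1426  0.045 ] [ 0.5245 -0.1876  0.045 ]
narrow bow [ 0.4688 -0.1415  0.104 ]
pipe [0.5805 0.0718 0.099 ] [0.4276 0.1291 0.099 ]
```

```bash
python3 -m crank '[{"hand":1,"tx":-0.65,"ty":-0.57,"tz":-0.15},{"hand":1,"tx":-0.65,"ty":-0.57,"tz":-0.15},{"hand":1,"tx":-0.65,"ty":-0.57,"tz":-0.15},{"hand":1,"tx":-0.65,"ty":-0.57,"tz":-0.15},{"hand":1,"tx":-0.65,"ty":-0.57,"tz":-0.15},{"hand":1,"tx":-0.65,"ty":-0.57,"tz":-0.15},{"hand":1,"tx":-0.65,"ty":-0.57,"tz":-0.15},{"hand":1,"tx":-0.65,"ty":-0.57,"tz":-0.15},{"hand":1,"tx":-0.65,"ty":-0.57,"tz":-0.15},{"hand":1,"tx":-0.65,"ty":-0.57,"tz":-0.15}]'
```

```text
invalid input at $[0]: expected keys hand, tx, ty, tz, rx, ry, rz
```

```bash
python3 -m crank '[{"hand":1,"tx":-0.65,"ty":-0.57,"tz":-0.15,"rx":0,"ry":0,"rz":0},{"hand":1,"tx":-0.65,"ty":-0.57,"tz":-0.15,"rx":0,"ry":0,"rz":0},{"hand":1,"tx":-0.65,"ty":-0.57,"tz":-0.15,"rx":0,"ry":0,"rz":0},{"hand":1,"tx":-0.65,"ty":-0.57,"tz":-0.15,"rx":0,"ry":0,"rz":0},{"hand":1,"tx":-0.65,"ty":-0.57,"tz":-0.15,"rx":0,"ry":0,"rz":0},{"hand":1,"tx":-0.65,"ty":-0.57,"tz":-0.15,"rx":0,"ry":0,"rz":0},{"hand":1,"tx":-0.65,"ty":-0.57,"tz":-0.15,"rx":0,"ry":0,"rz":0},{"hand":1,"tx":-0.65,"ty":-0.57,"tz":-0.15,"rx":0,"ry":0,"rz":0},{"hand":1,"tx":-0.65,"ty":-0.57,"tz":-0.15,"rx":0,"ry":0,"rz":0},{"hand":1,"tx":-0.65,"ty":-0.57,"tz":-0.15,"rx":0,"ry":0,"rz":0}]'
```

```text
t: 1.2
tool_pos: [0.3994, 0.2479, 0.3066]
ee_rot: [0.124, 0.992, 0.0, 0.0]
contact_force: [0.0, 0.6, -0.2]
width: 0.0855
finger_force: 0.0
```

```bash
python3 -m crank '[{"hand":1,"tx":-0.41,"ty":-0.62,"tz":0,"rx":0,"ry":0,"rz":0},{"hand":1,"tx":-0.41,"ty":-0.62,"tz":0,"rx":0,"ry":0,"rz":0},{"hand":1,"tx":-0.41,"ty":-0.62,"tz":0,"rx":0,"ry":0,"rz":0},{"hand":1,"tx":-0.41,"ty":-0.62,"tz":0,"rx":0,"ry":0,"rz":0},{"hand":1,"tx":0,"ty":0,"tz":0,"rx":0,"ry":0,"rz":0},{"hand":1,"tx":0,"ty":0,"tz":0,"rx":0,"ry":0,"rz":0}]' && python3 - <<'E'
from h import *
import cv2,pickle
c=wcam();pickle.dump(c,open("w1.pkl","wb"));cv2.imwrite("pics/w1.png",cv2.resize(c["image"][:,:,::-1],(768,576),interpolation=cv2.INTER_CUBIC))
E
```

```text
t: 1.8
tool_pos: [0.4477, 0.1085, 0.3062]
ee_rot: [0.125, 0.992, 0.0, -0.0]
contact_force: [-0.6, 0.2, -0.0]
width: 0.0851
finger_force: 0.0
```

View pics/w1.png

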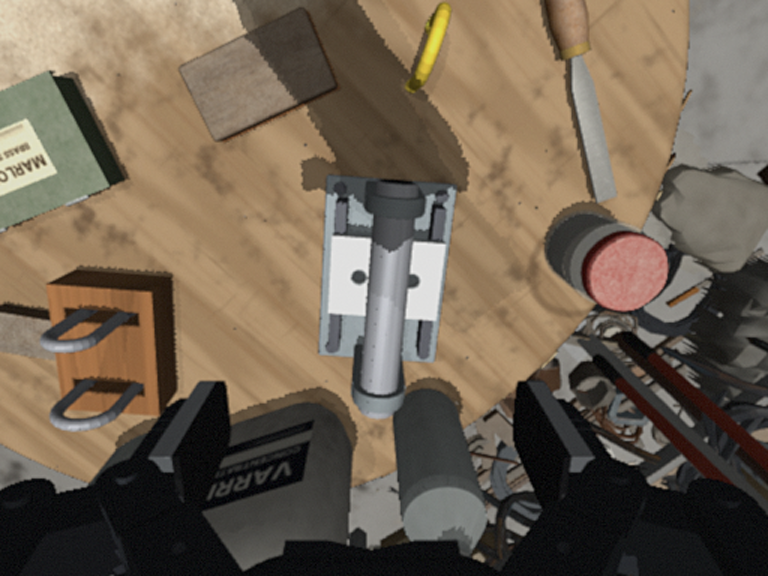

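The wrist view (1.5x) shows both plate holes at about (359,277) and (413,282). The stand base corners are at (328,176), (456,186), (436,362) and (319,353), and the two U-bolts are at left, with the wide one lower.

```bash
python3 - <<'E'
from h import *
import cv2,pickle
np.set_printoptions(precision=4,suppress=True)
c=pickle.load(open("w1.pkl","rb"));im=c["image"];g=cv2.cvtColor(im,cv2.COLOR_RGB2GRAY)
w=((g>200)&(im.max(2).astype(int)-im.min(2)<25)).astype(np.uint8)[150:220,210:300]
n,l,st,ce=cv2.connectedComponentsWithStats(w)
for i in range(1,n):
    if st[i,4]>150:
        x,y,ww,h,a=st[i];print("white",x+210,y+150,ww,h,a)
        r=cv2.minAreaRect(np.argwhere(l==i)[:,::-1].astype(np.float32));b=cv2.boxPoints(r)+[210,150]
        print([ray(c,p,.042)[:2] for p in b])
for u0,v0 in((239,185),(275,188)):
    p=g[v0-7:v0+8,u0-7:u0+8];d=np.clip(150-p.astype(float),0,None);print(p)
E
```

```text
white 219 158 28 52 1179
[array([0.5149, 0.0512]), array([0.4497, 0.0743]), array([0.4597, 0.1046]), array([0.5256, 0.0831])]
white 271 162 26 52 999
[array([0.5372, 0.1171]), array([0.471 , 0.1394]), array([0.4804, 0.1647]), array([0.5472, 0.1438])]
[[223 224 224 225 227 227 228 228 227 227 226 225 229 205 119]
 [226 224 225 228 227 215 204 204 210 214 227 229 231 201 102]
 [224 227 228 217 188 149 121 124 137 160 199 227 233 199  95]
 [225 227 219 166 102  71  70  75  81  94 138 195 229 198  87]
 [226 224 191 115  66  67  68  70  72  75  91 149 210 199  89]
 [226 216 160  84  65  71  74  72  71  71  71 115 192 192  89]
 [227 213 141  68  68  72  72  73  74  73  68  93 147 151  77]
 [227 202 111  61  66  73  71  73  72  71  65  88 125 117  75]
 [227 211 144  86  65  65  67  70  67  65  62 109 162 154  79]
 [225 226 198 138  84  64  63  63  64  66  87 150 201 162  84]
 [225 227 225 191 142 105  88  81  88 112 149 191 207 138  81]
 [224 225 227 224 201 177 154 140 152 180 210 230 198  95  76]
 [223 224 225 226 227 221 213 200 207 221 230 232 200  96  79]
 [224 223 224 225 225 227 227 
[... 342 characters left out ...]
5 223]
 [139 131 123 105  85  71  73  74  70  69  92 165 225 227 224]
 [137 129 121 101  83  73  73  74  75  68  80 143 208 226 225]
 [137 129 119  99  82  72  71  75  73  70  70 131 202 226 225]
 [136 129 118 100  78  72  74  72  69  57  70 139 211 228 224]
 [135 128 115  96  77  70  67  65  59  65 100 170 225 226 225]
 [135 126 112  92  69  63  63  61  71  94 145 203 228 226 225]
 [134 125 109  93  92  95 104 111 133 160 191 223 227 224 223]
 [131 126 107 121 162 177 178 186 203 220 228 226 224 224 223]
 [133 122 106 141 209 231 224 226 227 228 225 224 225 223 224]
 [130 119 101 140 209 230 226 225 225 225 224 223 224 224 224]
 [131 118  97 147 218 227 225 224 224 224 223 223 224 223 224]]
```

```bash
python3 - <<'E'
from h import *
import cv2,pickle
np.set_printoptions(precision=4,suppress=True)
c=pickle.load(open("w1.pkl","rb"))
a,b=ray(c,(238.8,184.4),.042),ray(c,(274.4,187.1),.042);d=b-a
print(a,b,np.linalg.norm(d),np.degrees(np.arctan2(d[1],d[0])),"mid",(a+b)/2)
Q=np.array([ray(c,np.array(p)/1.5-.2,.006)[:2] for p in[(328,176),(456,186),(436,362),(319,353)]])
print(Q,[np.linalg.norm(Q[i]-Q[i-1]) for i in range(4)],"ctr",Q.mean(0))
for i,j in((0,3),(1,2)):
    e=Q[j]-Q[i];print(np.degrees(np.arctan2(e[1],e[0])))
for i,j in((0,1),(3,2)):
    e=Q[j]-Q[i];print(np.degrees(np.arctan2(e[1],e[0])))
E
```

```text
[0.4899 0.0867 0.042 ] [0.5048 0.1305 0.042 ] 0.046207085826855204 71.09667408633506 mid [0.4974 0.1086 0.042 ]
[[0.4043 0.0808]
 [0.4406 0.1879]
 [0.6055 0.135 ]
 [0.5672 0.0251]] [np.float64(0.1721681238316745), np.float64(0.113113140975748), np.float64(0.1731659728077801), np.float64(0.11636706958273424)] ctr [0.5044 0.1072]
-18.887597977825223
-17.81146830823375
71.25228013233946
70.77209287567044
```

```bash
python3 -m crank '[{"hand":1,"tx":-0.2,"ty":-0.75,"tz":0,"rx":0,"ry":0,"rz":0.06},{"hand":1,"tx":0,"ty":-0.75,"tz":0,"rx":0,"ry":0,"rz":0},{"hand":1,"tx":0,"ty":-0.75,"tz":0,"rx":0,"ry":0,"rz":0},{"hand":1,"tx":0,"ty":-0.75,"tz":0,"rx":0,"ry":0,"rz":0},{"hand":1,"tx":0,"ty":-0.75,"tz":0,"rx":0,"ry":0,"rz":0},{"hand":1,"tx":0,"ty":-0.75,"tz":0,"rx":0,"ry":0,"rz":0},{"hand":1,"tx":0,"ty":-0.7,"tz":0,"rx":0,"ry":0,"rz":0},{"hand":1,"tx":0,"ty":0,"tz":0,"rx":0,"ry":0,"rz":0},{"hand":1,"tx":0,"ty":0,"tz":0,"rx":0,"ry":0,"rz":0}]' && python3 - <<'E'
from h import *
import cv2,pickle
c=wcam();pickle.dump(c,open("w2.pkl","wb"));cv2.imwrite("pics/w2.png",cv2.resize(c["image"][:,:,::-1],(768,576),interpolation=cv2.INTER_CUBIC))
E
```

```text
t: 2.75
tool_pos: [0.3808, -0.1407, 0.3063]
ee_rot: [0.153, 0.988, 0.0, 0.0]
contact_force: [0.3, -0.8, -0.2]
width: 0.0853
finger_force: 0.0
```

View pics/w2.png

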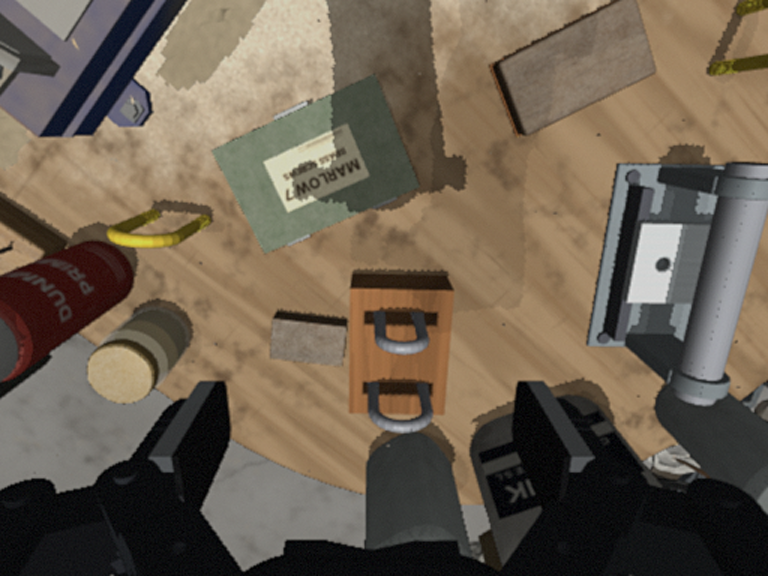

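The second wrist view (1.5x) shows the rack top with corners at (350,290), (452,290), (445,412) and (350,412). The wide bolt is in the far slot (bow at about (400,420)) and the narrow one is nearer (bow at about (401,347)). The clear bottle is close behind.

```bash
python3 - <<'E'
from h import *
import cv2,pickle
np.set_printoptions(precision=4,suppress=True)
c=pickle.load(open("w2.pkl","rb"));im=c["image"];f=lambda p:np.array(p)/1.5-.2
Q=np.array([ray(c,f(p),.045)[:2] for p in[(350,290),(452,290),(445,412),(350,412)]])
print(Q,[np.linalg.norm(Q[i]-Q[i-1]) for i in range(4)],"ctr",Q.mean(0))
for i,j in((0,3),(1,2),(0,1),(3,2)):
    e=Q[j]-Q[i];print(np.degrees(np.arctan2(e[1],e[0])))
# grey bow masks: extreme columns per row
g=im.astype(int);sat=g.max(2)-g.min(2);m=((sat<30)&(g.sum(2)>210)).astype(np.uint8)
for v in range(255,290,3):
    r=np.where(m[v,235:300])[0]+235;print(v,r.tolist())
t=env.read_camera("top")
print("bottle cap",ray(t,(342,124),.21),"bottle base front",ray(t,(328,165),0),ray(t,(315,155),0))
E
```

```text
[[ 0.43   -0.175 ]
 [ 0.4566 -0.0912]
 [ 0.5722 -0.1282]
 [ 0.5452 -0.2133]] [np.float64(0.12136757045888298), np.float64(0.0879584544970921), np.float64(0.12138100182135314), np.float64(0.08932546477235331)] ctr [ 0.501  -0.1519]
-18.38379316751806
-17.73841606693651
72.37104285103865
72.35581393557676
255 []
258 []
261 []
264 []
267 []
270 []
273 []
276 [246, 247, 248, 249, 250, 286, 287, 288]
279 [247, 248, 249, 250, 251, 252, 253, 254, 255, 256, 261, 280, 281, 282, 283, 284, 285, 286, 287]
282 [250, 251, 252, 253, 254, 255, 256, 257, 258, 259, 260, 261, 262, 263, 264, 265, 266, 267, 268, 269, 270, 271, 272, 273, 274, 275, 276, 277, 278, 279, 280, 281, 282, 283, 284, 285, 286]
285 [254, 255, 256, 257, 258, 259, 260, 261, 262, 263, 264, 265, 266, 267, 268, 269, 270, 271, 272, 273, 274, 275, 276, 277, 278, 279, 280, 281, 282, 283]
288 [261, 262, 263, 264, 265, 266, 267, 268, 269, 270, 271, 272, 273]
bottle cap [ 0.6461 -0.1871  0.21  ] bottle base front [ 0.6169 -0.1866  0.    ] [ 0.6415 -0.1479  0.    ]
```

```bash
python3 -m crank '[{"hand":1,"tx":-0.51,"ty":0.09,"tz":0.48,"rx":0,"ry":0,"rz":0},{"hand":1,"tx":-0.51,"ty":0.09,"tz":0.48,"rx":0,"ry":0,"rz":0},{"hand":1,"tx":-0.51,"ty":0.09,"tz":0.48,"rx":0,"ry":0,"rz":0},{"hand":1,"tx":-0.51,"ty":0.09,"tz":0.48,"rx":0,"ry":0,"rz":0},{"hand":1,"tx":-0.51,"ty":0.09,"tz":0.48,"rx":0,"ry":0,"rz":0},{"hand":1,"tx":-0.51,"ty":0.09,"tz":0.48,"rx":0,"ry":0,"rz":0},{"hand":1,"tx":0,"ty":0,"tz":0,"rx":0,"ry":0,"rz":0},{"hand":1,"tx":0,"ty":0,"tz":0,"rx":0,"ry":0,"rz":0}]' && python3 - <<'E'
from h import *
import cv2,pickle
c=wcam();pickle.dump(c,open("w3.pkl","wb"));im=c["image"][:,:,::-1].copy()
# expected bow-top under TCP
X=env.state()["tool_pos"].copy();
for z,col in((.109,(0,0,255)),(.045,(0,255,0))):
    X[2]=z;p=proj(c,X);print(z,p);cv2.circle(im,tuple(int(v) for v in p),2,col,1)
cv2.imwrite("pics/w3.png",cv2.resize(im,(768,576),interpolation=cv2.INTER_CUBIC))
E
```

```text
t: 3.65
tool_pos: [0.5345, -0.1602, 0.1615]
ee_rot: [0.152, 0.988, 0.001, -0.001]
contact_force: [0.0, -0.6, 0.7]
width: 0.0854
finger_force: 0.0
0.109 [245.89030065 215.26539334]
0.045 [246.09223285 185.06437881]
```

View pics/w3.png

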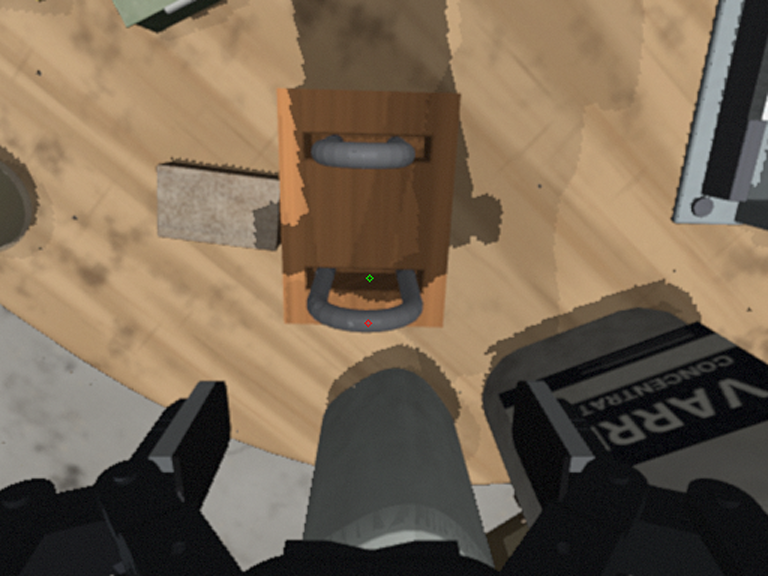

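The bow centre is at (365,318), and the projected TCP line at (368,323) agrees to within 1–2 mm, so I descend.

```bash
python3 -m crank '[{"hand":1,"tx":0,"ty":0,"tz":0.5,"rx":0,"ry":0,"rz":0},{"hand":1,"tx":0,"ty":0,"tz":0.5,"rx":0,"ry":0,"rz":0},{"hand":1,"tx":0,"ty":0,"tz":0.5,"rx":0,"ry":0,"rz":0},{"hand":1,"tx":0,"ty":0,"tz":0.4,"rx":0,"ry":0,"rz":0},{"hand":1,"tx":0,"ty":0,"tz":0.2,"rx":0,"ry":0,"rz":0},{"hand":1,"tx":0,"ty":0,"tz":0,"rx":0,"ry":0,"rz":0},{"hand":1,"tx":0,"ty":0,"tz":0,"rx":0,"ry":0,"rz":0}]' 60 && python3 -m crank '[{"hand":0.5,"tx":0,"ty":0,"tz":0,"rx":0,"ry":0,"rz":0},{"hand":0.5,"tx":0,"ty":0,"tz":0,"rx":0,"ry":0,"rz":0},{"hand":0.5,"tx":0,"ty":0,"tz":0,"rx":0,"ry":0,"rz":0},{"hand":0.5,"tx":0,"ty":0,"tz":0,"rx":0,"ry":0,"rz":0},{"hand":0.5,"tx":0,"ty":0,"tz":0,"rx":0,"ry":0,"rz":0},{"hand":0.5,"tx":0,"ty":0,"tz":0,"rx":0,"ry":0,"rz":0}]' 60
```

```text
t: 4.4
tool_pos: [0.5349, -0.1624, 0.0584]
ee_rot: [0.154, 0.988, -0.0, 0.001]
contact_force: [0.8, -0.3, 0.3]
width: 0.0853
finger_force: 0.0
t: 5.0
tool_pos: [0.5353, -0.1626, 0.0587]
ee_rot: [0.154, 0.988, -0.0, 0.001]
contact_force: [-0.1, 0.7, 6.4]
width: 0.0539
finger_force: 61.7
```

```bash
python3 -m crank '[{"hand":0.3,"tx":0,"ty":0,"tz":-0.1,"rx":0,"ry":0,"rz":0},{"hand":0.3,"tx":0,"ty":0,"tz":-0.3,"rx":0,"ry":0,"rz":0},{"hand":0.3,"tx":0,"ty":0,"tz":-0.4,"rx":0,"ry":0,"rz":0},{"hand":0.3,"tx":0,"ty":0,"tz":-0.5,"rx":0,"ry":0,"rz":0},{"hand":0.3,"tx":0,"ty":0,"tz":-0.5,"rx":0,"ry":0,"rz":0},{"hand":0.3,"tx":0,"ty":0,"tz":-0.5,"rx":0,"ry":0,"rz":0},{"hand":0.3,"tx":0,"ty":0,"tz":-0.4,"rx":0,"ry":0,"rz":0},{"hand":0.3,"tx":0,"ty":0,"tz":-0.2,"rx":0,"ry":0,"rz":0},{"hand":0.3,"tx":0,"ty":0,"tz":0,"rx":0,"ry":0,"rz":0},{"hand":0.3,"tx":0,"ty":0,"tz":0,"rx":0,"ry":0,"rz":0}]' 80 && python3 - <<'E'
from h import *
import cv2,pickle
c=wcam();s=env.state();print(s["tool_pos"],s["ee_rot"],s["width"])
cv2.imwrite("pics/w4.png",cv2.resize(c["image"][:,:,::-1],(768,576),interpolation=cv2.INTER_CUBIC))
from scipy.spatial.transform import Rotation as Ro
R=Ro.from_quat(s["ee_rot"]).as_matrix();d=np.array([.4974,.1086,s["tool_pos"][2]])-s["tool_pos"]
print("d units",R.T@d/.05,"yaw y",np.degrees(np.arctan2(R[1,1],R[0,1])))
E
```

```text
t: 6.0
tool_pos: [0.5338, -0.1622, 0.2015]
ee_rot: [0.154, 0.988, 0.0, -0.001]
contact_force: [0.4, 0.3, -2.1]
width: 0.0533
finger_force: 84.4
[ 0.53354649 -0.16219577  0.2011598 ] [ 1.53746471e-01  9.88109599e-01  1.05088992e-04 -1.19640419e-03] 0.05350989780951464
d units [2.33430321e+00 4.94021989e+00 4.80311316e-03] yaw y 72.3117922500977
```

View pics/w4.png

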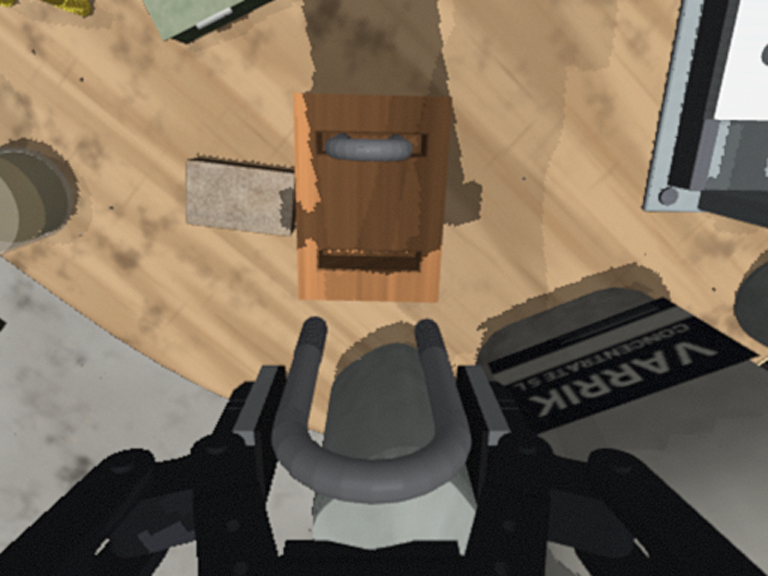

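The wide U-bolt is held upright with its leg tips at about (315,318) and (427,320). The narrow one is still in its slot at (370,148). I check the tip offset in the tool frame.

```bash
python3 - <<'E'
from h import *
c=env.read_camera("wrist");T=np.array(c["T_tool_cam"])
for p in((315,317.5),(427,319)):
    u,v=np.array(p)/1.5-.2
    d=T[:3,:3]@[(u-c["cx"])/c["fx"],(v-c["cy"])/c["fy"],1]
    for z in(.0487,):
        k=(z-T[2,3])/d[2];print(z,(T[:3,3]+k*d)*1000)
E
python3 -m crank '[{"hand":0.3,"tx":0.2,"ty":0.3,"tz":0,"rx":0,"ry":0,"rz":0.018},{"hand":0.3,"tx":0.24,"ty":0.5,"tz":0,"rx":0,"ry":0,"rz":0},{"hand":0.3,"tx":0.3,"ty":0.6,"tz":0,"rx":0,"ry":0,"rz":0},{"hand":0.3,"tx":0.3,"ty":0.6,"tz":0,"rx":0,"ry":0,"rz":0},{"hand":0.3,"tx":0.3,"ty":0.7,"tz":0,"rx":0,"ry":0,"rz":0},{"hand":0.3,"tx":0.3,"ty":0.7,"tz":0,"rx":0,"ry":0,"rz":0},{"hand":0.3,"tx":0.3,"ty":0.7,"tz":0,"rx":0,"ry":0,"rz":0},{"hand":0.3,"tx":0.2,"ty":0.5,"tz":0,"rx":0,"ry":0,"rz":0},{"hand":0.3,"tx":0.1,"ty":0.3,"tz":0,"rx":0,"ry":0,"rz":0},{"hand":0.3,"tx":0,"ty":0,"tz":0,"rx":0,"ry":0,"rz":0}]'
```

```text
0.0487 [  4.16466152 -23.22006771  48.7       ]
0.0487 [ 3.52188004 23.4119824  48.7       ]
t: 7.1
tool_pos: [0.5061, 0.1089, 0.2014]
ee_rot: [0.16, 0.987, 0.001, -0.001]
contact_force: [-0.1, -0.0, -2.4]
width: 0.0536
finger_force: 84.4
```

```bash
python3 - <<'E'
from h import *
import cv2,pickle
from scipy.spatial.transform import Rotation as Ro
s=env.state();R=Ro.from_quat(s["ee_rot"]).as_matrix();d=np.array([.4974,.1086,s["tool_pos"][2]])-s["tool_pos"]
print("d units",R.T@d/.05,"yaw y",np.degrees(np.arctan2(R[1,1],R[0,1])),s["tool_pos"])
c=wcam();pickle.dump(c,open("w5.pkl","wb"));cv2.imwrite("pics/w5.png",cv2.resize(c["image"][:,:,::-1],(768,576),interpolation=cv2.INTER_CUBIC))
E
```

```text
d units [ 0.16241148 -0.06017358  0.00022356] yaw y 71.59614712710574 [0.50605513 0.10889103 0.20141268]
```

View pics/w5.png

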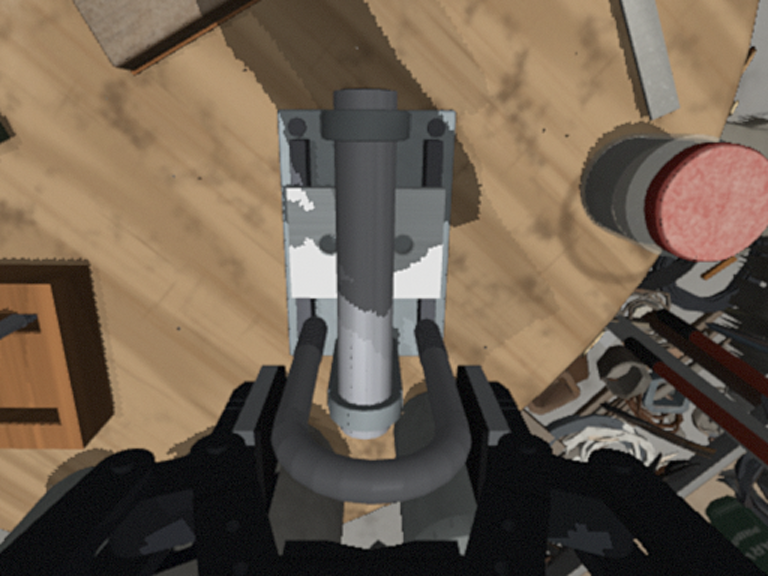

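The stand is right beneath and the yaw is aligned. The holes are at about (328,244) and (404,245), with the leg tips at (315,318) and (427,320). I refine the hole position from this view.

```bash
python3 - <<'E'
from h import *
import cv2,pickle
np.set_printoptions(precision=4,suppress=True,linewidth=150)
c=pickle.load(open("w5.pkl","rb"));g=cv2.cvtColor(c["image"],cv2.COLOR_RGB2GRAY)
print(g[154:172,210:228]);print(g[154:172,258:280])
s=env.state();from scipy.spatial.transform import Rotation as Ro
R=Ro.from_quat(s["ee_rot"]).as_matrix()
def tool(p,z): return R.T@(ray(c,p,z)-s["tool_pos"])*1000
for p in((328,244.5),(404,245)): print(tool(np.array(p)/1.5-.2,.042))
for p,z in(((280,111),.006),((456,110),.006),((448,189),.042),((286,188),.042),((287,298),.042),((444,298),.042)): print(p,tool(np.array(p)/1.5-.2,z))
# pipe top edges (silhouette) mid
for v in(150,250,380):
    r=g[int(v/1.5),205:285].astype(int);print(v,r.tolist())
E
```

```text
[[131 131 131 132 133 134 135 135 136 134 133 136 138 117  55  53  59  61]
 [132 133 132 131 134 136 132 129 127 124 126 131 136 118  62  49  59  63]
 [135 134 134 136 134 127 117 105 102  96 107 124 118 109  64  49  57  60]
 [139 138 139 137 124 102  90  80  74  74  97 108 110 109  64  52  60  61]
 [139 141 139 128 103  77  72  73  71  72  76  86 108 114  61  54  58  65]
 [136 137 130 108  80  72  72  71  74  75  76  86  92  85  55  50  56  62]
 [129 129 117  92  70  71  75  73  75  74  78  81  89  80  54  53  59  62]
 [132 124 104  78  70  72  72  75  72  76  75  79  85  77  54  53  58  61]
 [135 121 101  73  71  75  76  73  73  72  73  77  77  67  51  49  59  61]
 [167 129 106  74  67  74  74  74  75  76  75  75  76  68  54  53  59  61]
 [216 179 142  82  64  71  74  73  74  74  74  75  75  69  54  53  55  61]
 [230 227 182  96  65  68  71  75  77  76  74  74  75  67  53  50  56  62]
 [228 227 204 145  98  66  66  71  71  72  72  72  72  63  51  53  57  62]
 [226 228 228 203 151 102  77  64  64  67  65  67  68  66  61  51  57  65]
 [226 227 229 224 191 157 124 100  80  74  68  81 
[... 2535 characters left out ...]
5, 225, 228, 227, 204, 145, 98, 66, 66, 71, 71, 72, 72, 72, 72, 63, 51, 53, 57, 62, 63, 66, 67, 71, 74, 77, 78, 78, 80, 81, 86, 83, 84, 86, 85, 85, 84, 85, 86, 86, 82, 83, 84, 85, 88, 85, 84, 84, 80, 80, 75, 73, 71, 66, 67, 75, 73, 74, 76, 74, 73, 72, 72, 65, 61, 66, 86, 105, 116, 120, 116, 116, 117, 118, 117, 114, 117]
380 [55, 55, 53, 50, 49, 73, 120, 143, 141, 139, 138, 143, 148, 140, 98, 44, 44, 48, 45, 45, 64, 96, 113, 129, 135, 143, 146, 153, 157, 162, 168, 177, 180, 183, 183, 188, 186, 187, 184, 176, 177, 177, 173, 170, 165, 166, 165, 164, 161, 151, 144, 137, 129, 115, 99, 80, 56, 45, 45, 45, 40, 49, 83, 126, 140, 136, 130, 128, 132, 135, 138, 138, 140, 139, 137, 128, 101, 78, 58, 40]
```

```bash
python3 - <<'E'
from h import *
import pickle
from scipy.spatial.transform import Rotation as Ro
np.set_printoptions(precision=4,suppress=True)
c0=pickle.load(open("w5.pkl","rb"));T=np.array(c0["T_tool_cam"])
def tl(p,z):
    d=T[:3,:3]@[(p[0]-c0["cx"])/c0["fx"],(p[1]-c0["cy"])/c0["fy"],1];return (T[:3,3]+d*(z-T[2,3])/d[2])*1000
print("tool-frame hole mid",tl((243.75,162.8),.1594), "world",ray(c0,(243.75,162.8),.042))
M=np.eye(4);M[:3,:3]=c0["R"];M[:3,3]=c0["t"];W=np.linalg.inv(M)@np.linalg.inv(T);print("pose then",W[:3,3],W[:3,2])
for i in range(4):
    env.read_camera("top");s=env.state();print(s["tool_pos"],Ro.from_quat(s["ee_rot"]).as_matrix()[:,2],s["qd"].round(3))
E
```

```text
tool-frame hole mid [  8.1219  -3.0878 159.4   ] world [0.4972 0.1088 0.042 ]
pose then [0.5061 0.1089 0.2014] [-0.0013  0.0016 -1.    ]
[0.5063 0.1046 0.2016] [-0.0015 -0.0013 -1.    ] [ 0.027 -0.007  0.02   0.006  0.     0.001 -0.003]
[0.5064 0.1038 0.2017] [-0.0013 -0.0015 -1.    ] [ 0.015 -0.006  0.006  0.001 -0.002  0.001 -0.003]
[0.5065 0.1035 0.2018] [-0.001  -0.0015 -1.    ] [ 0.007 -0.006 -0.002 -0.003 -0.001 -0.001 -0.002]
[0.5067 0.1035 0.202 ] [-0.0007 -0.0012 -1.    ] [ 0.003 -0.005 -0.004 -0.005 -0.003  0.    -0.003]
```

```bash
python3 -m crank '[{"hand":0.3,"tx":0.1,"ty":0.02,"tz":0.2,"rx":0,"ry":0,"rz":0.005},{"hand":0.3,"tx":0.11,"ty":0.02,"tz":0.4,"rx":0,"ry":0,"rz":0},{"hand":0.3,"tx":0,"ty":0,"tz":0.2,"rx":0,"ry":0,"rz":0},{"hand":0.3,"tx":0,"ty":0,"tz":0,"rx":0,"ry":0,"rz":0},{"hand":0.3,"tx":0,"ty":0,"tz":0,"rx":0,"ry":0,"rz":0},{"hand":0.3,"tx":0,"ty":0,"tz":0,"rx":0,"ry":0,"rz":0},{"hand":0.3,"tx":0,"ty":0,"tz":0,"rx":0,"ry":0,"rz":0},{"hand":0.3,"tx":0,"ty":0,"tz":0,"rx":0,"ry":0,"rz":0}]'; cat > d.py <<'E'
from h import *
from scipy.spatial.transform import Rotation as Ro
np.set_printoptions(precision=4,suppress=True)
s=env.state();R=Ro.from_quat(s["ee_rot"]).as_matrix();p=s["tool_pos"]
print("pos",p,"d units",R.T@(np.array([.4973,.1087,p[2]])-p)/.05,"yaw",np.degrees(np.arctan2(R[1,1],R[0,1])),"z",R[:,2],s["contact_force"],s["width"])
E
python3 d.py
```

```text
t: 8.15
tool_pos: [0.4978, 0.1108, 0.1628]
ee_rot: [0.165, 0.986, 0.0, 0.0]
contact_force: [-0.1, -0.7, -2.5]
width: 0.0533
finger_force: 84.4
pos [0.4978 0.1108 0.1628] d units [-0.0041 -0.0437 -0.    ] yaw 70.98458402057898 z [ 0.001   0.0004 -1.    ] [-0.0909 -0.7386 -2.5386] 0.05327410366375612
```

```bash
python3 -m crank '[{"hand":0.3,"tx":0,"ty":-0.04,"tz":0,"rx":0,"ry":0,"rz":0},{"hand":0.3,"tx":0,"ty":0,"tz":0,"rx":0,"ry":0,"rz":0},{"hand":0.3,"tx":0,"ty":0,"tz":0,"rx":0,"ry":0,"rz":0},{"hand":0.3,"tx":0,"ty":0,"tz":0,"rx":0,"ry":0,"rz":0},{"hand":0.3,"tx":0,"ty":0,"tz":0,"rx":0,"ry":0,"rz":0}]'; python3 d.py; python3 - <<'E'
from h import *
import cv2,pickle
c=wcam();pickle.dump(c,open("w6.pkl","wb"));im=c["image"][:,:,::-1]
cv2.imwrite("pics/w6.png",cv2.resize(im[100:300,150:345],None,fx=3,fy=3,interpolation=cv2.INTER_CUBIC))
E
```

```text
t: 8.65
tool_pos: [0.4968, 0.109, 0.1623]
ee_rot: [0.165, 0.986, 0.0, 0.0]
contact_force: [0.1, -0.4, -2.1]
width: 0.0536
finger_force: 84.4
pos [0.4968 0.109  0.1623] d units [-0.0112 -0.0017 -0.    ] yaw 70.99455109168038 z [ 0.      0.0001 -1.    ] [ 0.0669 -0.4436 -2.1419] 0.0536177442426895
```

View pics/w6.png

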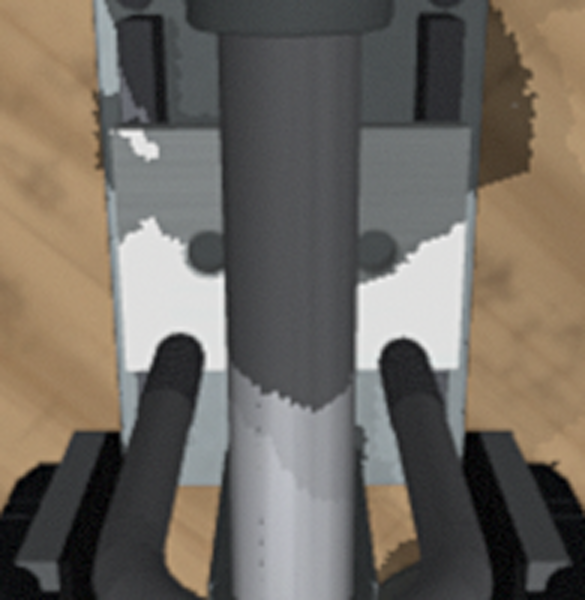

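The leg tips (mid column about 293) and the holes (mid column about 293, row 251) are aligned laterally. The hole projects to tool x≈0, so I lower.

```bash
python3 -m crank '[{"hand":0.3,"tx":0,"ty":0,"tz":0.2,"rx":0,"ry":0,"rz":0},{"hand":0.3,"tx":0,"ty":0,"tz":0.2,"rx":0,"ry":0,"rz":0},{"hand":0.3,"tx":0,"ty":0,"tz":0.2,"rx":0,"ry":0,"rz":0},{"hand":0.3,"tx":0,"ty":0,"tz":0.2,"rx":0,"ry":0,"rz":0},{"hand":0.3,"tx":0,"ty":0,"tz":0.2,"rx":0,"ry":0,"rz":0},{"hand":0.3,"tx":0,"ty":0,"tz":0.2,"rx":0,"ry":0,"rz":0},{"hand":0.3,"tx":0,"ty":0,"tz":0.1,"rx":0,"ry":0,"rz":0},{"hand":0.3,"tx":0,"ty":0,"tz":0,"rx":0,"ry":0,"rz":0},{"hand":0.3,"tx":0,"ty":0,"tz":0,"rx":0,"ry":0,"rz":0},{"hand":0.3,"tx":0,"ty":0,"tz":0,"rx":0,"ry":0,"rz":0}]'; python3 d.py
```

```text
t: 9.7
tool_pos: [0.4971, 0.109, 0.0977]
ee_rot: [0.165, 0.986, 0.0, 0.0]
contact_force: [-0.4, 0.5, -2.1]
width: 0.0533
finger_force: 84.4
pos [0.4971 0.109  0.0977] d units [-0.0047 -0.0044  0.    ] yaw 70.98778217517888 z [ 0.001   0.0003 -1.    ] [-0.3503  0.4976 -2.0827] 0.05330705787555996
```

Tips are about 7 mm above the plate and the force is clear. I continue in small steps.

```bash
python3 -m crank '[{"hand":0.3,"tx":0,"ty":0,"tz":0.05,"rx":0,"ry":0,"rz":0},{"hand":0.3,"tx":0,"ty":0,"tz":0.05,"rx":0,"ry":0,"rz":0},{"hand":0.3,"tx":0,"ty":0,"tz":0.05,"rx":0,"ry":0,"rz":0},{"hand":0.3,"tx":0,"ty":0,"tz":0.05,"rx":0,"ry":0,"rz":0},{"hand":0.3,"tx":0,"ty":0,"tz":0.05,"rx":0,"ry":0,"rz":0},{"hand":0.3,"tx":0,"ty":0,"tz":0,"rx":0,"ry":0,"rz":0},{"hand":0.3,"tx":0,"ty":0,"tz":0,"rx":0,"ry":0,"rz":0}]'; python3 d.py
```

```text
t: 10.4
tool_pos: [0.4969, 0.1089, 0.0847]
ee_rot: [0.165, 0.986, 0.0, 0.0]
contact_force: [0.4, -0.0, -2.0]
width: 0.0538
finger_force: 84.4
pos [0.4969 0.1089 0.0847] d units [-0.0096 -0.0004  0.    ] yaw 70.98579957004577 z [ 0.  0. -1.] [ 0.4026 -0.038  -1.9653] 0.05377579733600402
```

```bash
python3 -m crank '[{"hand":0.3,"tx":0,"ty":0,"tz":0.1,"rx":0,"ry":0,"rz":0},{"hand":0.3,"tx":0,"ty":0,"tz":0.1,"rx":0,"ry":0,"rz":0},{"hand":0.3,"tx":0,"ty":0,"tz":0.1,"rx":0,"ry":0,"rz":0},{"hand":0.3,"tx":0,"ty":0,"tz":0.1,"rx":0,"ry":0,"rz":0},{"hand":0.3,"tx":0,"ty":0,"tz":0.07,"rx":0,"ry":0,"rz":0},{"hand":0.3,"tx":0,"ty":0,"tz":0.03,"rx":0,"ry":0,"rz":0},{"hand":0.3,"tx":0,"ty":0,"tz":0,"rx":0,"ry":0,"rz":0},{"hand":0.3,"tx":0,"ty":0,"tz":0,"rx":0,"ry":0,"rz":0}]'; python3 d.py
```

```text
t: 11.2
tool_pos: [0.4968, 0.1089, 0.0598]
ee_rot: [0.165, 0.986, 0.0, 0.0]
contact_force: [0.7, -0.8, -3.3]
width: 0.0534
finger_force: 84.4
pos [0.4968 0.1089 0.0598] d units [-0.0096 -0.0001  0.    ] yaw 70.98873671100175 z [ 0.0001  0.     -1.    ] [ 0.6985 -0.8245 -3.251 ] 0.053370747633588116
```

```bash
python3 -m crank '[{"hand":0.3,"tx":0,"ty":0,"tz":0.03,"rx":0,"ry":0,"rz":0},{"hand":0.3,"tx":0,"ty":0,"tz":0,"rx":0,"ry":0,"rz":0},{"hand":0.3,"tx":0,"ty":0,"tz":0,"rx":0,"ry":0,"rz":0}]' && python3 -m crank '[{"hand":1,"tx":0,"ty":0,"tz":0,"rx":0,"ry":0,"rz":0},{"hand":1,"tx":0,"ty":0,"tz":0,"rx":0,"ry":0,"rz":0},{"hand":1,"tx":0,"ty":0,"tz":0,"rx":0,"ry":0,"rz":0},{"hand":1,"tx":0,"ty":0,"tz":0,"rx":0,"ry":0,"rz":0},{"hand":1,"tx":0,"ty":0,"tz":0,"rx":0,"ry":0,"rz":0},{"hand":1,"tx":0,"ty":0,"tz":0,"rx":0,"ry":0,"rz":0},{"hand":1,"tx":0,"ty":0,"tz":0,"rx":0,"ry":0,"rz":0}]'
```

```text
t: 11.5
tool_pos: [0.4969, 0.1089, 0.0588]
ee_rot: [0.165, 0.986, 0.0, 0.0]
contact_force: [-0.2, -1.0, 5.6]
width: 0.0534
finger_force: 85.1
t: 12.2
tool_pos: [0.4967, 0.1089, 0.0583]
ee_rot: [0.165, 0.986, 0.0, -0.0]
contact_force: [0.1, 0.0, -0.1]
width: 0.0855
finger_force: 0.0
```

Contact appeared at the expected home height. I retreat upward and check.

```bash
python3 -m crank '[{"hand":1,"tx":0,"ty":0,"tz":-0.2,"rx":0,"ry":0,"rz":0},{"hand":1,"tx":0,"ty":0,"tz":-0.4,"rx":0,"ry":0,"rz":0},{"hand":1,"tx":0,"ty":0,"tz":-0.6,"rx":0,"ry":0,"rz":0},{"hand":1,"tx":0,"ty":0,"tz":-0.6,"rx":0,"ry":0,"rz":0},{"hand":1,"tx":0,"ty":0,"tz":-0.6,"rx":0,"ry":0,"rz":0},{"hand":1,"tx":0,"ty":0,"tz":-0.4,"rx":0,"ry":0,"rz":0},{"hand":1,"tx":0.5,"ty":0,"tz":-0.2,"rx":0,"ry":0,"rz":0},{"hand":1,"tx":0.5,"ty":0,"tz":0,"rx":0,"ry":0,"rz":0},{"hand":1,"tx":0,"ty":0,"tz":0,"rx":0,"ry":0,"rz":0},{"hand":1,"tx":0,"ty":0,"tz":0,"rx":0,"ry":0,"rz":0}]'; python3 - <<'E'
from h import *
import cv2
c=wcam();cv2.imwrite("pics/w7.png",cv2.resize(c["image"][:,:,::-1],(768,576),interpolation=cv2.INTER_CUBIC))
E
```

```text
t: 13.2
tool_pos: [0.4495, 0.1253, 0.209]
ee_rot: [0.165, 0.986, 0.0, 0.0]
contact_force: [0.3, 0.3, -0.5]
width: 0.0855
finger_force: 0.0
```

View pics/w7.png

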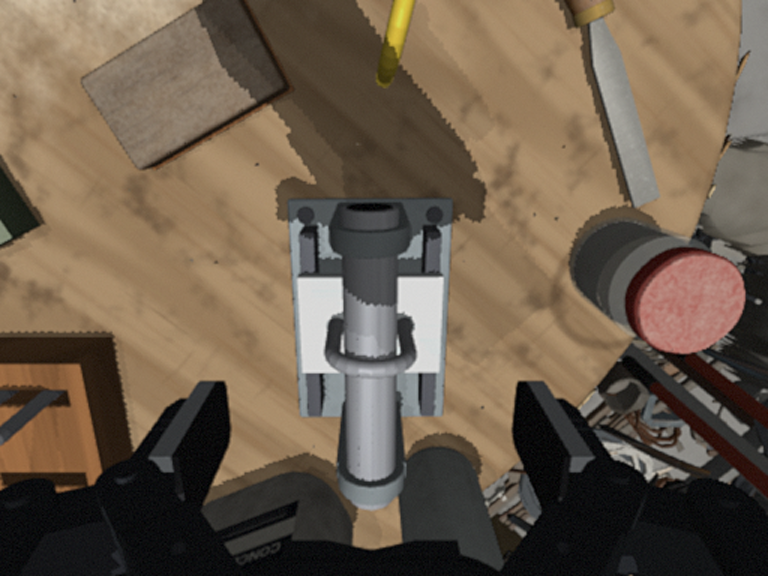

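The bow at (370,365) sits on the pipe, the legs enter the plate at (335,322) and (405,322), the bolt is upright and the gripper is clear. I hand in.

```bash
python3 -c "
from rig import env
print(env.job_done())"
```

```text
the job is handed in; nothing more can be done
None
```

The wide U-bolt is over the pipe with both legs through the bracket plate, home and released at about 13 s; the narrow one was left in its slot, and the job is handed in (no verdict was returned).

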